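Roll a sample vial onto the line of the code reader and read it

ROBOT

A 6-joint arm with a two-finger parallel gripper is mounted at the origin on a cart in front of the work surface, level with it; the furniture and walls round the work are solid. World frame = base frame: x ahead of the robot, y to its left, z up, the work surface at z = 0. Lengths are in m, angles in rad, forces in N, time in s.
With the tool pointing down it reaches from about 0.375 to 0.9 m from the base axis. Payload 3.1 kg.
Tool frame: the origin (TCP) lies on the centre line of the jaws, within the pads' length; the fingertips stand robot.tcp_to_tips ahead of it and the grasp point (between the pads) lies 3 mm ahead of it (robot.tcp_to_tips is the distance from the TCP to the fingertips, in m); z points along the fingers, y is the line along which they close (so a half turn about z gives the same grasp; the last joint's range is limited). The gripper opens to 87 mm and grips with 3 to 60 N. Pads are 19 mm wide; open, the fingers measure 117 mm over their backs; the gripper's body (75 mm by 190 mm) begins 51 mm behind the grasp point.
Start: joints at [-1.452, 0.527, 1.433, -0, 1.181, -0.178], TCP at [0.183, -0.598, 0.245] pointing down, gripper open.
Joint ranges: [-3.08, 3.08], [-0.75, 2.2], [0.22, 2.44], [-1.43, 4.57], [0, 2.65], [-2.85, 2.85]. Speed limits (rad/s): [2.79, 2.79, 3.14, 3.14, 3.14, 3.14].

INTERFACE

Orientations are given as a unit quaternion [x, y, z, w].
In Python, from rig import robot gives the robot as it stands. The module is installed in compiled form; this text tells all that it offers.
- The arm moves only by the shell command python3 -m jog 'ROWS' [FORCE]. ROWS is JSON, one flat list of numbers, 5 for each row, row after row: the finger opening in m, from 0 to 0.087, then the shift along the tool's x, y, z in m, then the turn about the tool's z in units of 10 degrees (1.0 is 10 degrees). In form: [claw, x, y, z, roll, claw, x, y, z, roll, ...]. A call has 1 to 20 rows; each row shifts and turns the commanded pose from where the row before left it, along the tool's axes as they then stand; what a row does not reach is not made up. A row lasts 1/8 s, in which the tool goes at most 62.5 mm and 10.7 degrees, less where a joint would pass 70% of its speed; a pose out of reach is approached as far as the arm can. A call with a gripper value outside its range is refused whole. The fingers move at their own pace and stop on an object; FORCE is the grip in N (left out, the last holds). Time passes only in rows, so rows that do not move let the fingers close. It gives the time, the measured TCP pose, the force, the opening and the grip force at its end, in the units of the state.
- robot.get_obs(): the state, without advancing time (a new reading comes with each control period).
- robot.camera(name): name is "scene" or "top" or "wrist"; returns the picture (400x640x3 uint8, blue, green, red); there is no depth.
- robot.camera_model(name): a dict with "fx", "fy", "cx", "cy" (pixels), "R" (3x3) and "t" (3): a world point X has camera coordinates R X + t; the wrist camera has in their place "tool_from_camera" (4x4, takes a point from camera to tool coordinates, whose origin is the TCP and whose axes are the flange's). Camera axes: x right, y down, z forward; pixel columns grow to the right and rows downward; lengths in m; the calibration is good to about 2 mm. The wrist camera is an equidistant fisheye: a pixel r from the principal point sees the ray r / f radians off the axis. A picture is of the moment at which its call begins: read the wrist's pose just before it. camera_model takes no time and is no camera call.
- robot.hand_in(): hands the job in; it is judged then, once.
Trained networks look in the newest picture that a camera, given by its name, has taken for a name from the list of things; names that differ only in an ending like _2 or _b are one class to them, and where a whole thing is asked for, a point or a joint stands for the part that bears it (a point fixed in the world has none). Each returns a list of dicts, best first, with "conf" (0 to 1); they miss things now and then, are a little off and sometimes report something else, mostly with a low value. They report only what shows in the picture. A call takes as long as a camera call. They do not tell look-alikes from the thing itself.
- robot.look_for(camera, label): "extent" ([centre column, centre row, width, height] in pixels, round what is visible of it).
- robot.outline_of(camera, label): "region" (400x640 bool, what is visible of it) and "extent" ([centre column, centre row, width, height] in pixels, round what is visible of it).
The state is a dict: "time": time; "q": joint angles; "joint_velocities": joint speeds; "joint_torque": joint torques, N m; "position": TCP position; "tool_rot": TCP orientation; "ft_force": force on the tool from outside, world axes, zero at the start; "moment": the same for the moment, N m; "grip_width": finger opening in m; "grip_force": force on a finger pad.
Only numpy, scipy, OpenCV 4.12 (cv2) and the standard library are available. Lean on these libraries where they do the work, as an engineer would, in place of code of your own. Each camera call takes 0.05 s, during which the arm holds its last target. There are 200 camera calls.

TASK

Log the blue-capped sample vial that lies on the deck of the bench code reader: roll it (do not just shove it along) with a fingertip lightly on its top, across the deck, until it settles in the slot on the red read line, then press the reader's blue read key fully down and let it go. Only touch the vial - never pinch it, lift it or stand it up - and leave the other vials and the dish where they are.

Things in the scene. Friction and masses are not known exactly. Their poses are not given: they have to be found in the camera images.
- reader: Fixed low white box, 170 x 220 mm (its x, y), origin at the centre of its underside on the worktop; x points along the deck from the feed end (robot side) across the read line to the far end, y left, z up. Flat aluminium deck 24 mm above the worktop, x -77..77, y -31..101 mm; lips 6 mm higher at x = -80 and +80. Right of it (y -105..-39) a grey strip, 26.5 mm high, with display and key.
- line_mid (a point): Middle of the red read line, at deck height (reader frame x +32, y +35, z +24 mm); axes as the reader's. Line and slot run along y; the line reaches 55 mm to either side. The slot is 14 mm wide, with the line on its dark floor: a vial rolling over it drops 2.5 mm in and is lightly held, but a further push rolls it out on the far side.
- vial_mid (a point): Centre of the sample vial: blue cap, amber content, 47 mm long, 22 mm diameter (cap 20), 24 g. It starts lying on the deck within 0.1 rad of the line's direction, 40 to 75 mm before it on the feed side, cap left; axis 11 mm, top 22 mm above the deck (in the slot: 8.5 and 19.5 mm). Frame: z along the vial, base to cap; x and y turn as it rolls.
- vial_spot (a point): A point on the vial, 10 mm from its axis, which is uppermost at the start; it goes round as the vial rolls and tells how far it has turned.
- read_key_top (a point): Centre of the top of the reader's round blue read key, 26 mm in diameter, in a flat black collar on the grey strip; its top stands 8 mm above the strip, 34.5 mm above the worktop, and is pressed straight down.
- read_key (a joint): How far the read key is pressed down: 0 released, 0.004 (4 mm) at its stop; a spring of 2 N at the top and 4 N at the stop brings it back.
- clear_vial_mid (a point): Centre of a black-capped vial, 22 mm in diameter and 47 mm high, standing on the worktop left of the reader. To be left alone.
- green_vial_mid (a point): Centre of a white-capped vial with green content, 22 mm in diameter and 47 mm high, standing on the worktop left of the reader. To be left alone.
- dish: Petri dish, 60 mm in diameter and 14 mm high, on the worktop behind the reader; origin at the centre of its underside. To be left alone.
There are look-alikes about, which are no part of the job. What is shaped like the part that bears vial_mid but pink or purple is not meant.

How it is judged:
By the outcome, as a careful person would: the job done as asked, in the order asked, and still so for the second after the job is handed in, with the robot touching nothing.
It also fails if it takes over 58 s, if anything falls off the work surface, if the arm or the gripper's body presses on something with over 40 N, if the wrist force passes 120 N, or if a joint passes its speed limit or range.

## Working session

There is one attempt and no reset: what is moved stays moved. The work goes in short steps, Python scripts to look and compute and a shell command to move; the robot and the scene stay as the last step left them, time stands still between calls to the robot, and variables do not carry over. Pictures are saved under pics/ and viewed, at most 10 in all, crops included, and the job is handed in when it is done.

```bash
mkdir -p pics; python3 - <<'E'
from rig import robot
import cv2,numpy as np
o=robot.get_obs();print(o['time'],o['position'],o['tool_rot'],robot.tcp_to_tips,o['ft_force'],o['grip_width'])
ims=[]
for c in ['scene','top']:
    im=robot.camera(c);cv2.imwrite(f'pics/{c}0.png',im)
    for l in ['reader','vial_mid','read_key_top','dish']:
        for d in robot.look_for(c,l)[:4]:print(c,l,np.round(d['extent'],1),round(d['conf'],2))
    m=robot.camera_model(c);print({k:np.round(v,4).tolist() for k,v in m.items()})
m=robot.camera_model('wrist');print({k:np.round(v,4).tolist() for k,v in m.items()})
E
```

```text
0.0 [ 0.18274165 -0.59696832  0.24355653] [ 9.89005696e-01  1.47873455e-01  2.76208092e-05 -1.08350810e-03] 0.022 [ 0.14628506  0.79275584 -0.02196219] 0.08716084821453873
scene reader [346.  197.4 121.2  68.9] 0.64
scene vial_mid [413.8 225.3  23.7  16.5] 0.76
scene vial_mid [387.5 248.4  31.8  12.7] 0.75
scene vial_mid [352.1 198.6  20.1  18.7] 0.61
scene dish [351.1 198.6  20.   23.1] 0.69
scene dish [301.6 171.7  27.9  15. ] 0.55
scene dish [345.9 197.6 127.   72.1] 0.46
{'fx': 520.6846, 'fy': 520.6846, 'cx': 314.8836, 'cy': 204.919, 'R': [[-0.8581, -0.5133, 0.0128], [-0.2768, 0.4415, -0.8535], [0.4324, -0.736, -0.5209]], 't': [0.4307, 0.1953, 0.7627]}
top reader [373.5 208.4 113.7  90.9] 0.79
top vial_mid [364.4 285.1  17.7  24.3] 0.71
top vial_mid [311.1 284.3  21.7  25.4] 0.64
top vial_mid [357.3 221.7  22.6   9.7] 0.48
top read_key_top [356.5 221.8  23.7  13.7] 0.61
top dish [392.5 143.4  28.7  27.9] 0.66
{'fx': 426.1807, 'fy': 426.1807, 'cx': 316.069, 'cy': 200.6263, 'R': [[-0.0015, -1.0, 0.0075], [-0.9954, 0.0008, -0.0958], [0.0958, -0.0076, -0.9954]], 't': [-0.026, 0.5282, 0.8585]}
{'fx': 309.7069, 'fy': 309.7069, 'cx': 314.2063, 'cy': 202.8964, 'tool_from_camera': [[0.0006, -0.9676, -0.2523, 0.0691], [1.0, 0.0008, -0.0004, -0.0013], [0.0006, -0.2523, 0.9676, -0.1393], [0.0, 0.0, 0.0, 1.0]]}
```

View pics/scene0.png

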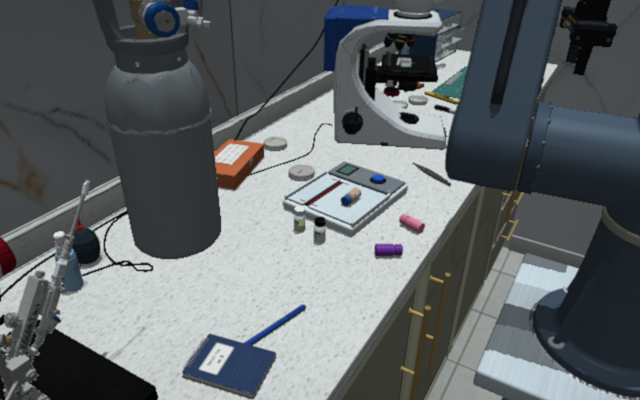

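View pics/top0.png

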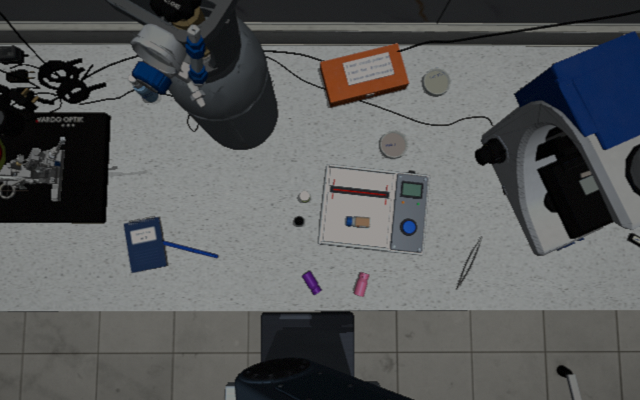

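Candidates for the vial: blue cap/amber on the reader deck (top 357,222; scene 351,198), pink (top 361,285), purple (top 312,283), both lying on the worktop, and the standing vials (top 304,197 and 299,221). I choose the one on the deck and check it in a close crop.

```bash
python3 - <<'E'
import cv2,numpy as np
a=cv2.imread('pics/top0.png')[155:265,290:440];b=cv2.imread('pics/scene0.png')[150:250,275:425]
s=5
cv2.imwrite('pics/c1.png',cv2.resize(a,None,fx=s,fy=s,interpolation=cv2.INTER_CUBIC))
cv2.imwrite('pics/c2.png',cv2.resize(b,None,fx=s,fy=s,interpolation=cv2.INTER_CUBIC))
E
```

```text
(no output)
```

View pics/c1.png

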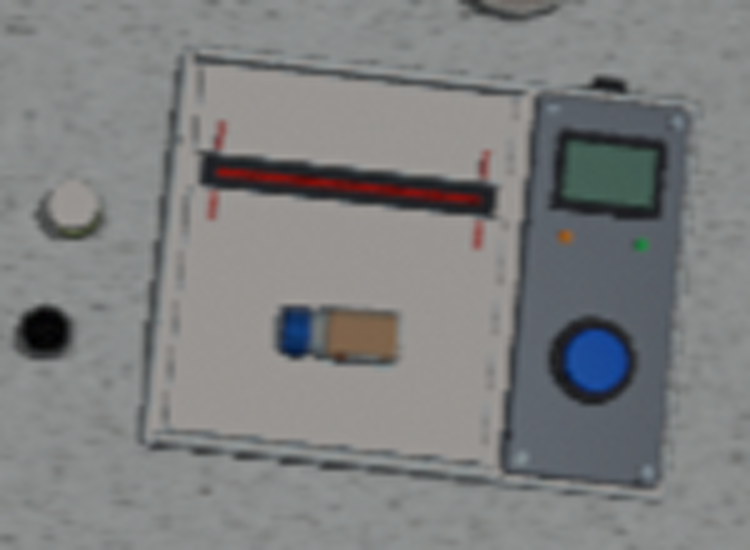

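View pics/c2.png

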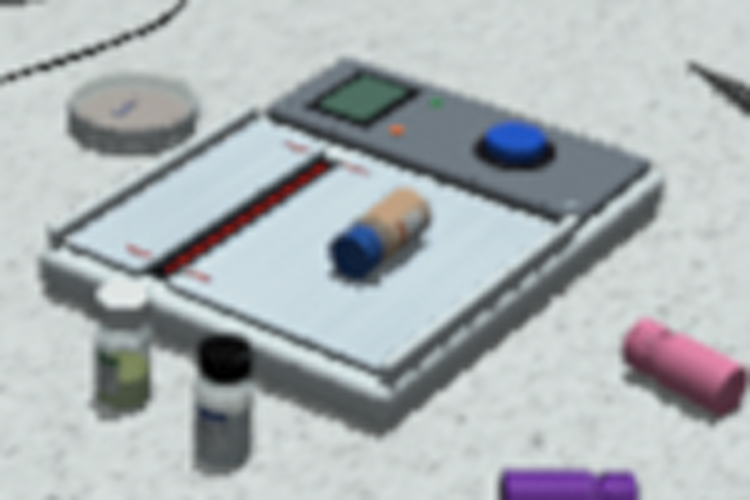

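The crops show the blue-capped amber vial lying on the deck (top ≈357.6,222; scene ≈352,195), the red line at top ≈(333,189.4)–(386,195), and the key at top ≈(409.4,227), scene ≈(378,178.6). The vial is about 0.07 rad off the line's direction.

```bash
cat > h.py <<'E'
from rig import robot
import numpy as np
from scipy.optimize import least_squares
M={c:robot.camera_model(c) for c in('scene','top')}
def proj(c,X):
    m=M[c];p=np.atleast_2d(X)@np.array(m['R']).T+m['t'];return np.c_[m['fx']*p[:,0]/p[:,2]+m['cx'],m['fy']*p[:,1]/p[:,2]+m['cy']]
def tri(d):
    f=lambda X:np.concatenate([(proj(c,X)[0]-u) for c,u in d.items()])
    r=least_squares(f,[.4,-.1,.03]);return r.x,np.round(r.fun,1)
def ray(c,u,z):
    m=M[c];R=np.array(m['R']);d=R.T@[(u[0]-m['cx'])/m['fx'],(u[1]-m['cy'])/m['fy'],1];C=-R.T@m['t'];return C+d*(z-C[2])/d[2]
def rw(p,P):
    x,y,a=p[:3];c,s=np.cos(a),np.sin(a);P=np.atleast_2d(P);return np.c_[x+c*P[:,0]-s*P[:,1],y+s*P[:,0]+c*P[:,1],P[:,2]+(p[3] if len(p)>3 else 0)]
E
python3 - <<'E'
from h import *
T=lambda a:np.array(a)/5+[290,155]-.4
S=lambda a:np.array(a)/5+[275,150]-.4
# line ends(+y,-y), key, corners top edges
P=np.array([[32,90,21.5],[32,-20,21.5],[-45,-72,34.5]])/1e3
P[2,0]=np.nan
key,r=tri({'top':T([597,360]),'scene':S([516,141])});print('key',key,r)
L,r=tri({'top':T([215,172]),'scene':S([163,270])});print('L',L,r)
Rr,r=tri({'top':T([481,200]),'scene':S([328,160])});print('R',Rr,r)
v,r=tri({'top':T([338,335]),'scene':S([380,232])});print('v',v,r)
# reader fit: line ends + deck corners (lip tops z30 at x=+-85?)
Q=np.array([[32,90,21.5],[32,-20,21.5],[85,110,30],[-85,110,30],[-85,-110,26],[85,-110,26]])/1e3
t=T([[215,172],[481,200],[185,53],[143,445],[660,497],[692,100]])
f=lambda p:np.r_[(proj('top',rw(p,Q))-t).ravel(),(proj('scene',rw(p,Q[:2]))-S([[163,270],[328,160]])).ravel()]
r=least_squares(f,[.4,-.1,-.09,0]);print('reader',r.x,np.round(r.fun,1))
p=r.x
mid=rw(p,[.032,.035,.024])[0];print('mid',mid)
for z in(.035,.045):
  cap,base=ray('top',T([276,332]),z),ray('top',T([399,336]),z);d=cap-base;print(z,cap,base,np.arctan2(-d[0],d[1]),np.linalg.norm(d),(cap+base)/2)
kl=key-rw(p,[0,0,0])[0];c,s=np.cos(p[2]),np.sin(p[2]);print('key in reader',c*kl[0]+s*kl[1],-s*kl[0]+c*kl[1])
for X in (v,key,mid): print(proj('top',X),proj('scene',X))
E
```

```text
key [ 0.47463685 -0.21700198  0.03052787] [-0.2 -0.4  0.4  0. ]
L [ 0.55448174 -0.06046727  0.02066268] [-0.4 -0.7  0.8  0.1]
R [ 0.54142014 -0.17186957  0.02266745] [-0.1 -0.2  0.3  0. ]
v [ 0.48476635 -0.11013646  0.0354223 ] [-0.2 -0.3  0.4  0. ]
reader [ 0.51151143 -0.14666026 -0.10503294 -0.00097664] [-0.4  0.1 -1.2 -0.  -1.2 -2.7 -1.2  0.5  1.9  1.2  2.  -0.9  1.5  0.4
 -0.1  1.3]
mid [ 0.54700448 -0.11520802  0.02302336]
0.035 [ 0.48535246 -0.08516821  0.035     ] [ 0.48366007 -0.13546014  0.035     ] -0.033638635428112525 0.05032039707190756 [ 0.48450626 -0.11031417  0.035     ]
0.045 [ 0.48487131 -0.0844181   0.045     ] [ 0.48319837 -0.13413219  0.045     ] -0.03363863542811297 0.04974222786757413 [ 0.48403484 -0.10927514  0.045     ]
key in reader -0.029296747785473518 -0.07382000537530684
[[357.03461181 221.26304258]] [[350.96520602 196.01954815]]
[[408.83769897 226.24943796]] [[378.20289906 177.80676433]]
[[358.53162265 191.70120651]] [[324.96197966 192.01291272]]
```

```bash
python3 -m jog '[0,0.038,-0.035,0,0, 0,0.038,-0.035,0,0, 0,0.038,-0.035,0,0, 0,0.038,-0.035,0,0, 0,0.038,-0.035,0,0, 0,0.038,-0.035,0,0, 0,0.038,-0.035,0,0, 0,0.038,-0.035,0,0, 0,0.038,-0.035,0,0, 0,0.038,-0.035,0,0, 0,0.038,-0.033,0,0]' 5; python3 -m jog '[0,0,0,0.012,-1, 0,0,0,0.012,-1, 0,0,0,0.012,-1, 0,0,0,0.012,-1, 0,0,0,0.012,-1, 0,0,0,0.012,-1, 0,0,0,0.012,-1.1, 0,0,0,0,0]'
python3 - <<'E'
from h import *
import cv2
o=robot.get_obs();print(o['time'],o['position'],o['tool_rot'],o['ft_force'],o['grip_width'])
cv2.imwrite('pics/w1.png',robot.camera('wrist'))
E
```

```text
time: 1.88
position: [0.4714, -0.1076, 0.2449]
tool_rot: [0.989, 0.148, 0.0, 0.0]
ft_force: [-0.2, -0.5, -0.2]
grip_width: 0.0006
grip_force: 0.0
time: 2.88
position: [0.4702, -0.109, 0.1601]
tool_rot: [0.722, 0.692, -0.0, -0.001]
ft_force: [0.4, -0.4, -0.4]
grip_width: 0.0005
grip_force: 0.0
2.875 [ 0.47015851 -0.10895537  0.16005397] [ 7.21627606e-01  6.92280992e-01 -2.53631960e-04 -7.49518340e-04] [ 0.41455264 -0.39158139 -0.44922783] 0.0004941775494780723
```

View pics/w1.png

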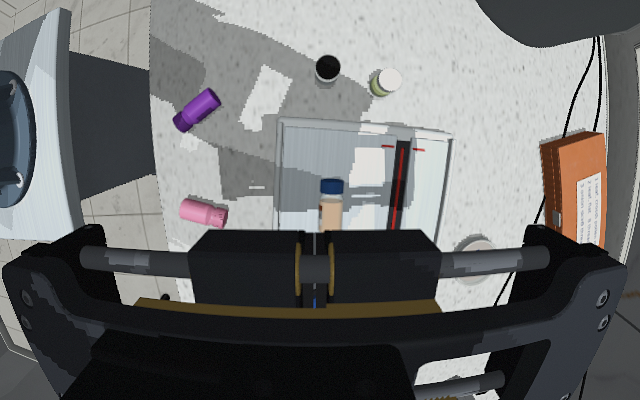

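The wrist view shows the blue cap at (331,187), the amber body below it down to the fingers, the line at (401,150–220), and the closed fingertips around (315,240), just behind the vial. I locate these with the wrist camera.

```bash
cat >> h.py <<'E'
from scipy.spatial.transform import Rotation
def wray(u,z,o):
    m=robot.camera_model('wrist');a=np.array([(u[0]-m['cx'])/m['fx'],(u[1]-m['cy'])/m['fy']]);r=np.hypot(*a)
    d=np.r_[np.sin(r)*a/r,np.cos(r)];T=np.array(m['tool_from_camera']);R=Rotation.from_quat(o['tool_rot']).as_matrix()
    C=R@T[:3,3]+o['position'];d=R@T[:3,:3]@d;return C+d*(z-C[2])/d[2]
def wproj(X,o):
    m=robot.camera_model('wrist');T=np.array(m['tool_from_camera']);R=Rotation.from_quat(o['tool_rot']).as_matrix()
    p=T[:3,:3].T@(R.T@(np.asarray(X)-o['position'])-T[:3,3]);r=np.arctan2(np.hypot(p[0],p[1]),p[2]);return m['fx']*r*p[:2]/np.hypot(p[0],p[1])+[m['cx'],m['cy']]
E
python3 - <<'E'
from h import *
import cv2
o=robot.get_obs()
for n,u,z in[('cap',(331,182),.035),('cap/body',(331,194),.035),('body low',(331.5,222),.036),('line',(401,150),.0215),('line',(397,220),.0215),('lipfar',(449,180),.03),('lipnear',(282,180),.03)]:print(n,wray(u,z,o).round(4))
T=robot.camera_model('wrist')['tool_from_camera'];R=Rotation.from_quat(o['tool_rot']).as_matrix()
print('tip px',wproj(o['position']+R@[0,0,.022],o))
im=cv2.imread('pics/w1.png')[110:260,240:440];cv2.imwrite('pics/w1c.png',cv2.resize(im,None,fx=4,fy=4,interpolation=cv2.INTER_CUBIC))
E
```

```text
cap [ 0.486  -0.0897  0.035 ]
cap/body [ 0.4856 -0.1005  0.035 ]
body low [ 0.4853 -0.126   0.036 ]
line [ 0.5524 -0.0645  0.0215]
line [ 0.5496 -0.1318  0.0215]
lipfar [ 0.5986 -0.0922  0.03  ]
lipnear [ 0.4428 -0.087   0.03  ]
tip px [314.18533027 250.99650596]
```

View pics/w1c.png

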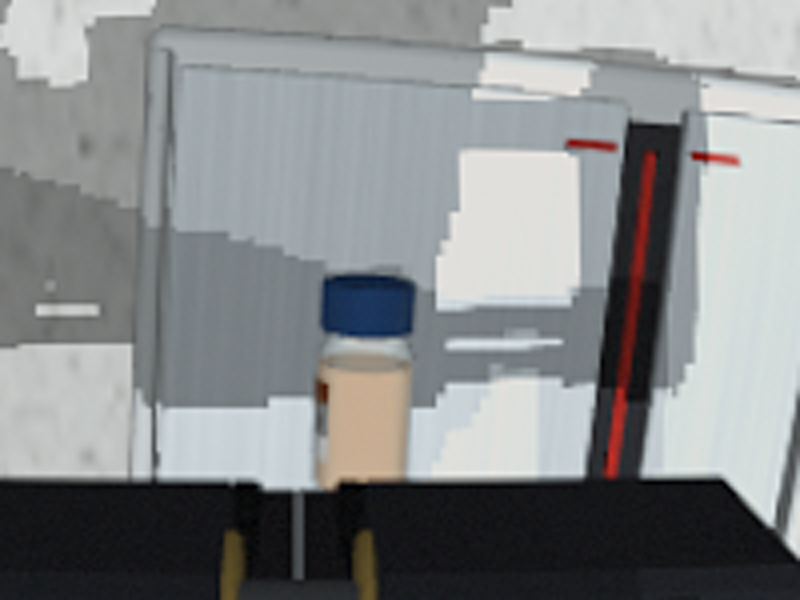

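```bash
python3 -m jog '[0,-0.003,0.0075,0.021,0, 0,0,0,0.021,0, 0,0,0,0.021,0, 0,0,0,0.021,0, 0,0,0,0.003,0, 0,0,0,0,0]'; python3 -m jog '[0,0,0,0.001,0,0,0,0,0,0]';python3 -m jog '[0,0,0,0.001,0,0,0,0,0,0]'
```

```text
time: 3.68
position: [0.4784, -0.1126, 0.0741]
tool_rot: [0.721, 0.693, 0.0, 0.0]
ft_force: [-0.5, -0.1, 0.3]
grip_width: 0.0
grip_force: 0.0
time: 3.92
position: [0.4783, -0.1126, 0.0732]
tool_rot: [0.721, 0.693, 0.0, 0.001]
ft_force: [-0.5, 0.1, 0.1]
grip_width: 0.0005
grip_force: 0.0
time: 4.18
position: [0.4779, -0.1124, 0.0717]
tool_rot: [0.721, 0.693, 0.0, 0.0]
ft_force: [0.1, -0.2, 0.2]
grip_width: 0.0004
grip_force: 0.0
```

```bash
python3 -m jog '[0,0,0,0.001,0,0,0,0,0,0]'|grep -E "pos|ft";python3 -m jog '[0,0,0,0.001,0,0,0,0,0,0]'|grep -E "pos|ft";python3 -m jog '[0,0,0,0.0005,0,0,0,0,0,0]'|grep -E "pos|ft"; python3 -m jog '[0,0,0,0.0005,0,0,0,0,0,0]'|grep -E "pos|ft"
```

```text
position: [0.4778, -0.1124, 0.0705]
ft_force: [-0.9, -0.6, -0.5]
position: [0.4779, -0.1124, 0.0694]
ft_force: [0.7, -0.4, -0.0]
position: [0.4779, -0.1124, 0.069]
ft_force: [-0.5, 0.2, -0.4]
position: [0.4779, -0.1124, 0.0685]
ft_force: [0.1, -0.1, -1.1]
```

```bash
python3 -m jog '[0,0,0,0.0005,0,0,0,0,0,0]'|grep -E "pos|ft";python3 -m jog '[0,0,0,0.0005,0,0,0,0,0,0]'|grep -E "pos|ft"
```

```text
position: [0.478, -0.1125, 0.0682]
ft_force: [0.4, 0.5, 2.4]
position: [0.4781, -0.1125, 0.068]
ft_force: [-0.3, -0.4, 5.7]
```

```bash
python3 -m jog '[0,0,0.002,-0.0002,0, 0,0,0.004,0,0.02, 0,0,0.004,0,0.02, 0,0,0.004,0,0.02, 0,0,0.004,0,0.02]'|grep -E "pos|ft"; python3 -m jog '[0,0,0.004,0,0.02, 0,0,0.004,0,0.02, 0,0,0.003,0,0.02, 0,0,0,0,0]'|grep -E "pos|ft";
python3 - <<'E'
from h import *
import cv2
o=robot.get_obs();im=robot.camera('top');cv2.imwrite('pics/t2.png',im);im=robot.camera('wrist');cv2.imwrite('pics/w2.png',im)
a=cv2.imread('pics/w2.png')[80:280,200:460]
cv2.imwrite('pics/w2c.png',cv2.resize(a,None,fx=3,fy=3,interpolation=cv2.INTER_CUBIC))
E
```

```text
position: [0.4967, -0.1137, 0.0683]
ft_force: [-0.1, -1.2, 5.3]
position: [0.5073, -0.1141, 0.0677]
ft_force: [1.1, -1.7, 3.3]
```

View pics/w2c.png

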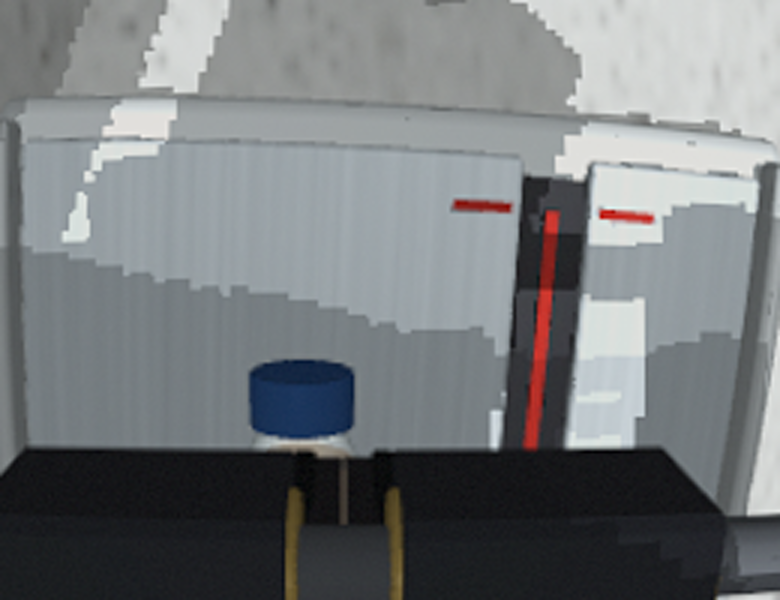

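The crop shows the blue cap at wrist pixel (300.7,213), slightly behind the finger centre, and the line at about (380,210). The vial rolled forward and is still under the finger. I measure it and the line.

```bash
cat >> h.py <<'E'
import cv2
def report(o,im):
    h=cv2.cvtColor(im,cv2.COLOR_BGR2HSV)
    k=cv2.inRange(h,(105,120,40),(125,255,255));k[:,:200]=0;k[232:]=0;k[:100]=0
    n,l,s,c=cv2.connectedComponentsWithStats(k)
    for i in range(1,n):
        if s[i,4]>150:
            m=np.argwhere(l==i)[:,::-1];u=m.mean(0);print('cap',u.round(1),s[i],wray(u,.037,o).round(4))
    r=cv2.inRange(h,(0,150,90),(8,255,255));r[233:]=0;n,l,s,c=cv2.connectedComponentsWithStats(r)
    for i in range(1,n):
        if s[i,4]>100 and 250<c[i][0]<480:
            m=np.argwhere(l==i)[:,::-1];a,b=m[m[:,1]<m[:,1].min()+4].mean(0),m[m[:,1]>m[:,1].max()-4].mean(0)
            A,B=wray(a,.0215,o),wray(b,.0215,o);print('line',A.round(4),B.round(4),'yaw',-np.arctan2(A[0]-B[0],A[1]-B[1]).round(3),'x at -.115',(A+(B-A)*(A[1]+.115)/(A[1]-B[1]))[0].round(4))
E
python3 - <<'E'
from h import *
report(robot.get_obs(),cv2.imread('pics/w2.png'))
o=robot.get_obs();print(o['position'],o['time'])
for z in (.03,.045):print(wray((283.3,205),.035,o),wray((318,205),.035,o))
E
```

```text
cap [300.2 212.5] [283 200  35  26 817] [ 0.5003 -0.0934  0.037 ]
line [ 0.5525 -0.0627  0.0215] [ 0.5472 -0.1111  0.0215] yaw -0.109 x at -.115 0.5468
[ 0.50703895 -0.11402838  0.06774183] 6.9
[ 0.49074485 -0.0888966   0.035     ] [ 0.51072029 -0.09015277  0.035     ]
[ 0.49074485 -0.0888966   0.035     ] [ 0.51072029 -0.09015277  0.035     ]
```

```bash
python3 -m jog '[0,0,0,-0.002,0, 0,0,0,-0.003,0, 0,0,-0.0145,0,0, 0,0,0,0,0]'|grep -E "pos|ft"; python3 - <<'E'
from h import *
o=robot.get_obs();report(o,robot.camera('wrist'))
E
```

```text
position: [0.4899, -0.112, 0.0725]
ft_force: [1.5, 0.6, -0.3]
cap [329.5 211.7] [314 200  33  25 745] [ 0.5    -0.0933  0.037 ]
line [ 0.5527 -0.0629  0.0215] [ 0.5475 -0.1117  0.0215] yaw -0.106 x at -.115 0.5471
```

```bash
python3 -m jog '[0,0,0.002,0.0035,0, 0,0,0,0.001,0, 0,0,0,0.0003,0, 0,0,0,0,0]'|grep -E "pos|ft"; python3 -m jog '[0,0,0,0.0003,0, 0,0,0,0,0]'|grep -E "pos|ft"
```

```text
position: [0.495, -0.1133, 0.0683]
ft_force: [0.4, -0.0, 3.7]
position: [0.495, -0.1133, 0.0682]
ft_force: [0.0, -0.5, 6.1]
```

```bash
python3 -m jog '[0,0,0.002,-0.0002,0, 0,0,0.004,0,0.02, 0,0,0.004,0,0.02, 0,0,0.004,0,0.02, 0,0,0.004,0,0.02, 0,0,0.004,0,0.02, 0,0,0.004,0,0.02, 0,0,0.002,0,0.02, 0,0,0,0,0]'|grep -E "pos|ft"; python3 -m jog '[0,0,0,-0.002,0, 0,0,0,-0.003,0, 0,0,-0.015,0,0, 0,0,0,0,0]'|grep -E "pos|ft"; python3 - <<'E'
from h import *
o=robot.get_obs();report(o,robot.camera('wrist'));print(o['time'],o['position'],o['tool_rot'])
E
```

```text
position: [0.5225, -0.1151, 0.0678]
ft_force: [-0.3, -0.7, 2.5]
position: [0.5059, -0.1131, 0.0727]
ft_force: [-0.9, 1.1, 0.3]
cap [324.6 211.2] [309 199  32  25 744] [ 0.5135 -0.0942  0.037 ]
line [ 0.5529 -0.0633  0.0215] [ 0.5474 -0.1123  0.0215] yaw -0.111 x at -.115 0.5471
9.825 [ 0.50586411 -0.1131254   0.07270709] [ 7.37707511e-01  6.75119060e-01 -4.94837791e-04 -1.28002140e-03]
```

```bash
python3 -m jog '[0,0,-0.001,0.0035,0, 0,0,0,0.001,0, 0,0,0,0.0004,0, 0,0,0,0,0]'|grep -E "pos|ft"; python3 -m jog '[0,0,0.002,0,0, 0,0,0.004,0,0.02, 0,0,0.004,0,0.02, 0,0,0.004,0,0.02, 0,0,0.004,0,0.02, 0,0,0.004,0,0.02, 0,0,0.004,0,0.02, 0,0,0.003,0,0.02, 0,0,0,0,0]'|grep -E "pos|ft"; python3 -m jog '[0,0,0,-0.002,0, 0,0,0,-0.003,0, 0,0,-0.014,0,0, 0,0,0,0,0]'|grep -E "pos|ft"; python3 - <<'E'
from h import *
o=robot.get_obs();report(o,robot.camera('wrist'));print(o['time'],o['position'],o['tool_rot'])
E
```

```text
position: [0.5068, -0.1138, 0.0682]
ft_force: [0.3, -0.2, 3.8]
position: [0.5354, -0.1165, 0.0677]
ft_force: [-0.0, 0.9, 1.6]
position: [0.5191, -0.1142, 0.0727]
ft_force: [-0.8, -0.5, 0.2]
cap [325.7 211. ] [309 199  34  25 769] [ 0.5278 -0.0955  0.037 ]
line [ 0.5528 -0.0631  0.0215] [ 0.5477 -0.1129  0.0215] yaw -0.103 x at -.115 0.5474
12.0 [ 0.51905052 -0.11423319  0.07274765] [ 7.45887573e-01  6.66069807e-01 -7.04318284e-04 -1.49828046e-03]
```

```bash
python3 -m jog '[0,0,0,0.0035,0, 0,0,0,0.001,0, 0,0,0,0.0005,0, 0,0,0,0,0]'|grep -E "pos|ft"; python3 -m jog '[0,0,0.002,0,0, 0,0,0.004,0,0, 0,0,0.004,0,0, 0,0,0.004,0,0, 0,0,0.004,0,0, 0,0,0.004,0,0, 0,0,0.004,0,0, 0,0,0.002,0,0, 0,0,0,0,0]'|grep -E "pos|ft"; python3 -m jog '[0,0,0,-0.002,0, 0,0,0,-0.003,0, 0,0,-0.013,0,0, 0,0,0,0,0]'|grep -E "pos|ft"; python3 - <<'E'
from h import *
o=robot.get_obs();report(o,robot.camera('wrist'));print(o['time'],o['position'],o['tool_rot'])
E
```

```text
position: [0.5218, -0.1151, 0.0683]
ft_force: [0.3, 0.4, 4.4]
position: [0.5492, -0.1181, 0.0677]
ft_force: [-0.7, 1.6, 2.4]
position: [0.5341, -0.116, 0.0727]
ft_force: [0.3, 0.3, 0.6]
cap [324.  210.9] [307 198  34  26 784] [ 0.5419 -0.0971  0.037 ]
line [ 0.553  -0.0633  0.0215] [ 0.5498 -0.0928  0.0215] yaw -0.108 x at -.115 0.5474
14.175 [ 0.53414681 -0.11603493  0.07274699] [ 7.45842404e-01  6.66120728e-01 -6.85463001e-04 -1.34664116e-03]
```

```bash
python3 -m jog '[0,0,0,0.0035,0, 0,0,0,0.001,0, 0,0,0,0.0005,0, 0,0,0,0,0]'|grep -E "pos|ft"; python3 -m jog '[0,0,0.002,0,0, 0,0,0.002,0,0, 0,0,0.002,0,0, 0,0,0.002,0,0, 0,0,0.002,0,0, 0,0,0.002,0,0, 0,0,0.001,0,0, 0,0,0,0,0]'|grep -E "pos|ft"; python3 - <<'E'
from h import *
o=robot.get_obs();report(o,robot.camera('wrist'));print(o['time'],o['position'])
E
```

```text
position: [0.5368, -0.1167, 0.0683]
ft_force: [0.1, 0.3, 3.7]
position: [0.5491, -0.1181, 0.0679]
ft_force: [-0.5, 0.5, 0.1]
cap [310.6 211.4] [294 198  34  27 811] [ 0.5493 -0.0972  0.037 ]
line [ 0.553  -0.0633  0.0215] [ 0.55   -0.0915  0.0215] yaw -0.106 x at -.115 0.5475
15.725 [ 0.54911355 -0.11805844  0.0678596 ]
```

```bash
python3 -m jog '[0,0,0,-0.003,0, 0,0,0,-0.02,0, 0,0,0,-0.03,0, 0,0,0,-0.03,0, 0,-0.05,-0.03,0,0, 0,-0.05,-0.03,0,0, 0,0,0,0,0]'|grep -E "pos|ft"; python3 - <<'E'
from h import *
o=robot.get_obs();im=robot.camera('wrist');report(o,im);print(o['time'],o['position'],o['tool_rot'])
print('key',ray('top',np.array([597,360])/5+[290,155]-.4,.0345), ray('scene',np.array([516,141])/5+[275,150]-.4,.0345))
cv2.imwrite('pics/w3.png',im[0:330])
E
```

```text
position: [0.4764, -0.2134, 0.1513]
ft_force: [0.1, 0.1, 0.5]
cap [311.8 208.5] [297 193  31  31 727] [ 0.4741 -0.214   0.037 ]
line [ 0.5442 -0.1413  0.0215] [ 0.541  -0.1694  0.0215] yaw -0.112 x at -.115 0.5471
16.65 [ 0.47638014 -0.21341061  0.15133519] [ 7.47619932e-01  6.64126756e-01 -2.96163199e-04  3.52120072e-05]
key [ 0.47377918 -0.21642326  0.0345    ] [ 0.47251013 -0.20970262  0.0345    ]
```

View pics/w3.png

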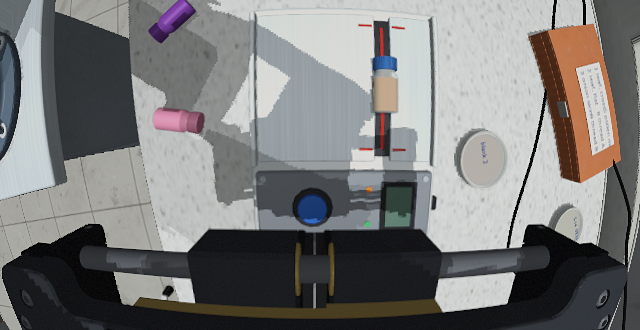

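The wrist view shows the vial (385,85) seated in the slot and parallel to the red line. The blue key is at (312,208), which works out to (0.474,-0.214). Now I press the key.

```bash
python3 -m jog '[0,-0.001,-0.0025,0.03,0, 0,0,0,0.03,0, 0,0,0,0.03,0, 0,0,0,0,0]'|grep -E "pos|ft"; python3 -m jog '[0,0,0,0.002,0, 0,0,0,0.002,0, 0,0,0,0.001,0, 0,0,0,0,0]'|grep -E "pos|ft"; python3 -m jog '[0,0,0,0.001,0, 0,0,0,0.001,0, 0,0,0,0,0]'|grep -E "pos|ft"; python3 -m jog '[0,0,0,0.001,0, 0,0,0,0.0005,0, 0,0,0,0,0]'|grep -E "pos|ft"
```

```text
position: [0.4752, -0.2095, 0.0593]
ft_force: [0.2, -0.1, -0.2]
position: [0.4762, -0.2116, 0.0566]
ft_force: [0.7, 1.4, 2.9]
position: [0.4762, -0.2116, 0.0541]
ft_force: [2.2, 1.0, 3.6]
position: [0.4762, -0.2116, 0.0529]
ft_force: [2.5, 1.7, 6.1]
```

```bash
python3 -m jog '[0,0,0,0.001,0, 0,0,0,0,0, 0,0,0,0,0]'|grep -E "pos|ft"; python3 -m jog '[0,0,0,0.0005,0, 0,0,0,0,0, 0,0,0,0,0]'|grep -E "pos|ft"
```

```text
position: [0.4762, -0.2116, 0.0528]
ft_force: [1.5, 2.3, 13.3]
position: [0.4762, -0.2116, 0.0527]
ft_force: [0.5, 1.9, 17.2]
```

At the stop (17 N, no further travel). Release and check.

```bash
python3 -m jog '[0,0,0,-0.005,0, 0,0,0,-0.02,0, 0,0,0,-0.04,0, 0,0,0,-0.04,0, 0,0,0,0,0, 0,0,0,0,0]'|grep -E "time|pos|ft"; python3 - <<'E'
from h import *
o=robot.get_obs();im=robot.camera('wrist');t=robot.camera('top');s=robot.camera('scene');
a=cv2.resize(im[0:240,230:450],None,fx=1.8,fy=1.8);b=cv2.resize(s[150:250,275:425],(390,432))
cv2.imwrite('pics/f.png',np.hstack([a,b]))
E
```

```text
time: 19.95
position: [0.4746, -0.2109, 0.1551]
ft_force: [0.1, 0.5, -0.1]
```

View pics/f.png

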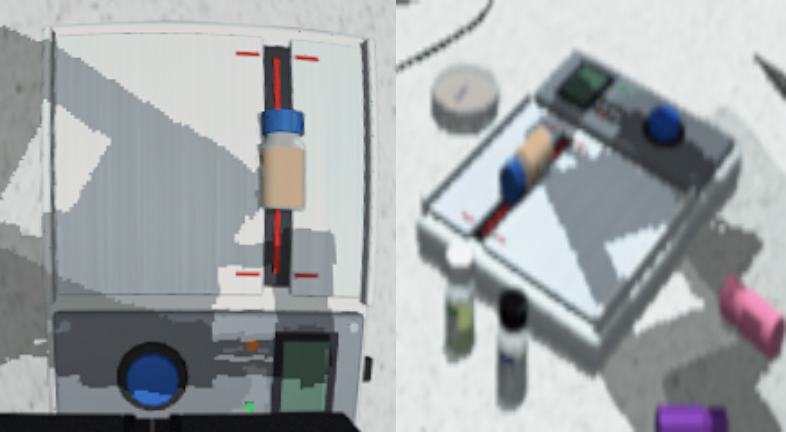

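The picture shows the vial in the slot on the line (crop 283,160), the key released (152,375), and the other vials and the dish where they were. Handing in.

```bash
python3 -c "from rig import robot;print(robot.hand_in())"
```

```text
the job is handed in; nothing more can be done
None
```

The blue-capped vial was rolled into the slot on the red read line, the read key was pressed to its stop and released, and the job was handed in at about 20 s with the arm clear; the hand-in call gave no verdict.

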